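# Eject a pipette tip into the catch cup

### The arm

A 6-joint arm with a two-finger parallel gripper is mounted at the origin on the work surface. World frame = base frame: x ahead of the robot, y to its left, z up, the work surface at z = 0. Lengths are in mm, angles in degrees, forces in N, time in s.
With the tool pointing down it reaches from about 275 to 850 mm from the base axis. Payload 5.2 kg.
Tool frame: the origin (TCP) lies at the very end of the fingers, on their centre line; the grasp point (between the pads) lies 19 mm behind it (bot.hold_point_z is the distance from the TCP to the grasp point, in mm); z points along the fingers, y is the direction in which the jaws open and shut (so a half turn about z gives the same grasp; the last joint's range is limited). The gripper opens to 85 mm and grips with 20 to 120 N. Pads are 22 mm wide; open, the fingers measure 114 mm over their backs; the gripper's body (76 mm by 85 mm) begins 54 mm behind the grasp point. The pads swing forward as they close: fully open they stand 13 mm farther back than shut.
Start: joints at [-87.422, 14.817, 87.949, -0, 77.235, -11.62], TCP at [134.92, -533.199, 231.31] pointing down, gripper open.
Joint ranges: [-179.93, 179.93], [-52.35, 119.4], [10.71, 147.94], [-69.91, 249.91], [12.55, 155.21], [-178.61, 178.61]. Speed limits (degrees/s): [147.25, 147.25, 180, 180, 180, 180].

### API

Orientations are given as a 3x3 rotation matrix whose columns are the frame's x, y, z axes.
In Python, from cell import bot gives the robot as it stands. The module is installed in compiled form; this text tells all that it offers. Calls block until the motion is done:
- bot.move_pose(position, orientation): joint-space move of the TCP to a pose.
- bot.move_straight(position, frame=None, feed=150, threshold=None): straight line of the TCP; frame=None keeps the orientation; feed is the mean speed in mm/s. With threshold (N) it stops when the force on the tool has changed by that much, and returns True; else False.
- bot.goto_joints(angles): joint-space move.
- bot.gripper_to(opening, newtons=None): finger opening in mm; newtons is the grip in N (None keeps the last); returns when the fingers have stopped.
- bot.sleep(seconds).
- bot.solve_ik(position, orientation): joint angles nearest the present ones, or None.
- bot.sense(): the state.
- bot.snapshot(name): name is "scene" or "top" or "wrist"; returns the picture (420x560x3 uint8, red, green, blue); there is no depth.
- bot.get_calibration(name): a dict with "K" (3x3 intrinsics, pixels), "k1" (the pictures are not rectified: a ray, as slopes to the right and down, at radius r is drawn at 1 + k1 r^2 times it, then the intrinsics apply), "R" (3x3) and "t" (3): a world point X has camera coordinates R X + t. Camera axes: x right, y down, z forward; pixel columns grow to the right and rows downward; lengths in mm; the calibration is good to about 2 mm. A picture is of the moment at which its call begins: read the wrist's pose just before it. get_calibration takes no time and is no camera call; for the wrist camera it gives the pose at the moment of the call.
A pose or a line that the arm cannot do raises bot.PlanningError and nothing moves.
- bot.close_job(): hands the job in, once; it reports no verdict.
The state is a dict: "time": time; "joint_pos": joint angles; "dq": joint speeds; "joint_efforts": joint torques, N m; "position": TCP position; "tcp_rot": TCP orientation; "wrist_force": force on the tool from outside, world axes, zero at the start; "wrist_torque": the same for the moment, N m; "finger_gap": finger opening in mm.
Only numpy, scipy, OpenCV 4.12 (cv2) and the standard library are available. Lean on these libraries where they do the work, as an engineer would, in place of code of your own. Each camera call takes 0.05 s, during which the arm holds its last target. There are 200 camera calls.

### The job

Slide the orange catch cup fully home under the pipette by its blue tab. Then press the pipette's plunger gently down, through the soft first stop and on to the second stop so that the yellow tip drops into the cup, without forcing it there, and let the plunger come all the way back up. Do not touch the tip, and leave everything else on the bench where it stands.

Things in the scene. Friction and masses are not known exactly. Their poses are not given: they have to be found in the camera images.
- stand: Fixed stand holding a pipette upright. Origin on the bench on the pipette's axis, z up; x is the way the carrier is pushed in. Base 160 x 140 x 10 mm (x -100 to +60). Bridge 44 mm (x) by 136 mm (y), from 151 to 173 mm up, on two 14 mm posts at y = +-56 mm. White barrel (38 mm across at most) above the bridge, to 255 mm.
- carrier (a joint): Sliding carrier of the orange catch cup: how far (m) it is pulled out towards -x of the stand. 0 = fully home, cup exactly below the pipette, against a firm end stop; it starts 50 to 75 mm out. It slides with about 2 N of friction and stays where it is left.
- tab (a point): Upright blue pull tab at the carrier's outer end, 10 mm thick (stand's x), 30 mm wide, its top 69 mm above the bench. This point is the middle of its outer face (away from the pipette), 50 mm above the bench, 90 mm from the pipette's axis when home. 53 mm are free between tab and cup.
- cup (a point): Centre of the orange cup's inner floor, 23 mm above the bench. The cup is fixed to the carrier: 54 mm across at the rim, which is 75 mm above the bench; wall 2.5 mm.
- button (a point): Centre of the flat top of the plunger's blue round button, 30 mm across, 12 mm thick, 305 mm above the bench at rest. It is pressed straight down.
- plunger: The whole plunger (same origin as the button); springs back by itself. Light spring, 1 to 4 N, to the first stop, 8 to 26 mm below rest: unseen, different each time, felt only as a step of 3 N. Then a stiffer spring, 0.5 to 1 N per mm, for 6 mm to the second stop, a very stiff rubber buffer met at 10 to 12 N. The tip is let go only within the last 2 mm. Over 20 N, pressed or squeezed, damages it.
- tip: Yellow pipette tip, a 52 mm long cone with a collar 18 mm across at its top, 10 to 16 g. Origin at its lower end, 85 mm above the bench while its collar hangs on the two red jaws below the bridge, between two clear guide plates. The jaws part sideways as the second stop is pressed home, and close on release.
- rack: Loose bystander: white block of capped tubes, 60 x 130 x 57 mm high. Origin at the centre of its underside.
- tipbox: Loose bystander: blue box of yellow tips, 85 x 120 x 57 mm high. Origin at the centre of its underside.
- dishes: Loose bystander: stack of red Petri dishes, 90 mm across, 112 mm high. Origin at the centre of its underside.
- reagent: Loose bystander: amber bottle with blue cap, 70 mm across, 150 mm high. Origin at the centre of its underside.
- beaker: Loose bystander: small glass beaker, 70 mm across, 90 mm high. Origin at the centre of its underside.
- marker: Loose bystander: black pen with red cap lying down, 136 mm long along its x, 15 mm thick. Origin at the centre of its underside.

How it is judged (in metres and radians):
On the way, in this order (a step that is already met when the one before it is completed fails the run):
1. the carrier is fully home under the pipette with the tip still hanging in its jaws (value of joint carrier below 0.004 m and height (world z) of tip above 0.08 m), for 0.2 s.
2. the tip has dropped into the cup (value of joint carrier below 0.004 m and horizontal distance between tip and cup below 0.028 m and height (world z) of tip below 0.05 m), for 0.2 s.
At the end, for the whole second after the job is handed in: The carrier is home (within 4 mm), the tip lies at rest in the cup (its lower end within 28 mm of the cup's centre line and less than 50 mm above the bench), and the plunger is back up (within 4 mm of its rest height) (all of step 2 and linear speed of tip below 0.03 m/s and z of plunger in the frame of stand above 0.301 m); the robot touches nothing.
It fails at once if the plunger is loaded with more than 20 N (contact force between any of the fingers, the arm and plunger above 20 N).
It fails at once if the robot touches the tip (contact force between any of the fingers, the arm and tip above 0.3 N).
It fails at once if a bystander is moved by more than 15 mm (distance of any of rack, tipbox, dishes, reagent, beaker, marker from where it was at the start of the episode above 0.015 m).
It also fails if it takes over 48 s, if anything falls off the work surface, if the arm or the gripper's body presses on something with over 40 N, if the wrist force passes 120 N, or if a joint passes its speed limit or range.

## Working session

There is one attempt and no reset: what is moved stays moved. The work goes in short steps, each a Python script; the robot and the scene stay as the last script left them, time stands still between calls to the robot, and variables do not carry over. Pictures are saved under pics/ and viewed, about 8 in all and at most 12, crops included, and the job is handed in when it is done.

```bash
mkdir -p pics
python3 - <<'E'
from cell import bot
import cv2,numpy as np
for n in ["scene","top"]:
    im=bot.snapshot(n); cv2.imwrite(f"pics/{n}0.png",im[:,:,::-1])
    c=bot.get_calibration(n); print(n,c)
a=[cv2.imread(f"pics/{n}0.png") for n in ("scene","top")]
E
```

```text
scene {'K': array([[405.53142103,   0.        , 278.52060266],
       [  0.        , 405.53142103, 208.59031897],
       [  0.        ,   0.        ,   1.        ]]), 'k1': -0.09277197468644521, 'R': array([[ 0.38503607,  0.92288902, -0.00480408],
       [ 0.76794722, -0.32327157, -0.55294896],
       [-0.51186355,  0.20921601, -0.83320128]]), 't': array([-202.70758411, -315.5430942 , 1875.29814973])}
top {'K': array([[388.5216393 ,   0.        , 279.16295061],
       [  0.        , 388.5216393 , 205.89934295],
       [  0.        ,   0.        ,   1.        ]]), 'k1': -0.08321521083327052, 'R': array([[ 0.02346371, -0.99971992, -0.0030894 ],
       [-0.98480673, -0.02258162, -0.17217951],
       [ 0.17206152,  0.00708243, -0.98506075]]), 't': array([ -12.92094032,  594.04553505, 1148.63328352])}
```

View pics/scene0.png

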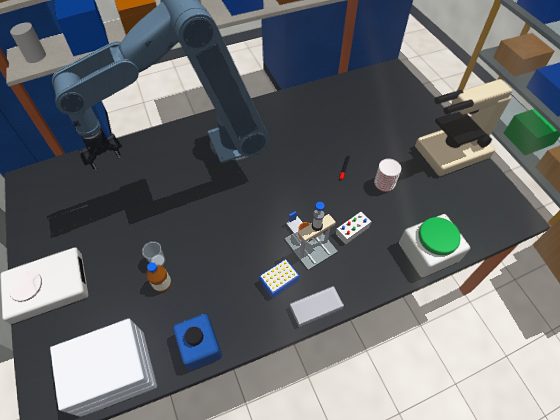

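View pics/top0.png

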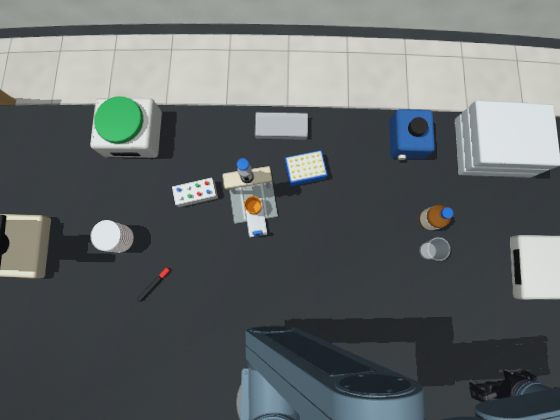

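Scene view: the button is at about (320,206) and the tab at (293,215). Top view: the button is at (243,165), the orange cup at (253,205) and the tab at (258,234). The tab faces the robot. Next I'll measure them.

```bash
cat > h.py <<'E'
import cv2,numpy as np
from cell import bot
def ray(c,uv):
    K=c["K"];d=np.array([[c["k1"],0,0,0]],float).ravel()
    p=cv2.undistortPoints(np.array([[uv]],float),K,d).ravel()
    R,t=c["R"],c["t"]
    return -R.T@t, R.T@np.array([p[0],p[1],1])
def onz(c,uv,z):
    o,d=ray(c,uv); return o+d*(z-o[2])/d[2]
def tri(r1,r2):
    (a,u),(b,v)=r1,r2; u=u/np.linalg.norm(u);v=v/np.linalg.norm(v)
    s=np.linalg.lstsq(np.c_[u,-v],b-a,rcond=None)[0]
    p,q=a+s[0]*u,b+s[1]*v; return (p+q)/2,np.linalg.norm(p-q)
def proj(c,X):
    x=c["R"]@np.array(X)+c["t"]; x,y=x[:2]/x[2]; f=1+c["k1"]*(x*x+y*y)
    return (c["K"]@[x*f,y*f,1])[:2]
def blobs(im,col,roi=None,amin=6):
    hsv=cv2.cvtColor(im,cv2.COLOR_RGB2HSV)
    lo,hi={"blue":((100,130,60),(125,255,255)),"orange":((5,130,80),(18,255,255)),"yellow":((22,110,100),(35,255,255))}[col]
    m=cv2.inRange(hsv,lo,hi)
    if roi: k=np.zeros_like(m);x0,y0,x1,y1=roi;k[y0:y1,x0:x1]=1;m*=k
    n,_,s,ce=cv2.connectedComponentsWithStats(m)
    return m,[(int(s[i,4]),s[i,:4].tolist(),ce[i].round(1).tolist()) for i in range(1,n) if s[i,4]>=amin]
E
python3 - <<'E'
from h import *
T,S=bot.get_calibration("top"),bot.get_calibration("scene")
t=cv2.imread("pics/top0.png")[:,:,::-1].copy();s=cv2.imread("pics/scene0.png")[:,:,::-1].copy()
for n,im,roi in(("top",t,(225,145,280,245)),("scene",s,(280,195,335,265))):
    for col in("blue","orange"): print(n,col,blobs(im,col,roi)[1])
print("button",tri(ray(T,(243,163)),ray(S,(320,205))), onz(T,(243,163),305),onz(S,(320,205),305))
print("tab",onz(T,(258,233.5),69),onz(S,(293,213),69))
a=cv2.resize(t[140:250,215:335],None,fx=5,fy=5,interpolation=2)
b=cv2.resize(s[190:280,270:350],None,fx=4.5,fy=4.5,interpolation=2)
cv2.imwrite("pics/c1.png",cv2.resize(np.hstack([a[:,:400],cv2.resize(b,(400,550))]),None,fx=1,fy=1)[:,:,::-1])
E
```

```text
top blue [(121, [236, 158, 13, 12], [242.3, 163.6]), (34, [253, 231, 9, 5], [257.1, 232.7])]
top orange [(229, [244, 196, 17, 18], [252.4, 204.5])]
scene blue [(69, [315, 201, 10, 10], [319.5, 205.6]), (58, [289, 211, 7, 11], [292.1, 215.9])]
scene orange [(55, [299, 222, 11, 9], [303.1, 225.2])]
button (array([655.50377328,  91.65077942, 306.80866283]), np.float64(1.3041671061840117)) [655.80513087  91.21720621 305.        ] [654.57545463  92.97727597 305.        ]
tab [505.39942483  62.40951436  69.        ] [511.21645019  67.47830437  69.        ]
```

View pics/c1.png

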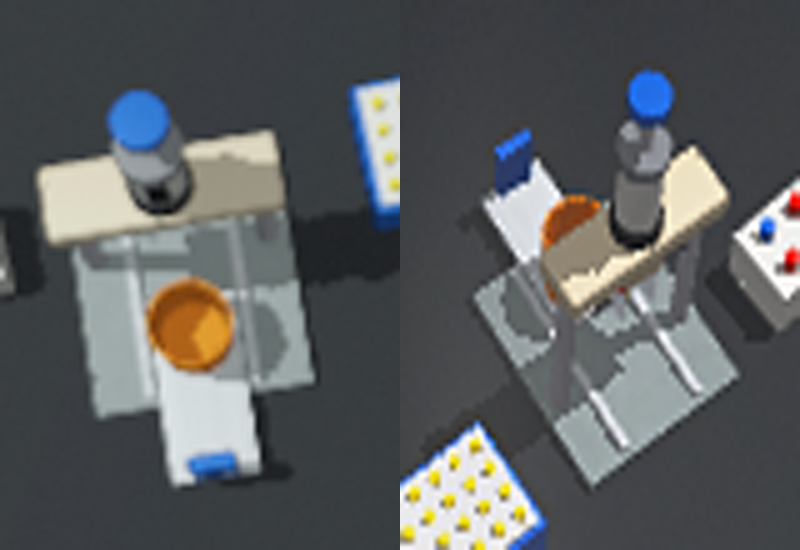

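Run:
```python
from h import *
T,S=bot.get_calibration("top"),bot.get_calibration("scene")
f=lambda x,y:(215+(x-2)/5,140+(y-2)/5)
g=lambda x,y:(270+(x-400)/5,190+y*90/550)
def yaw(a,b): d=b-a; return a.round(1),b.round(1),np.degrees(np.arctan2(d[1],d[0])).round(2),np.linalg.norm(d).round(1)
print("bridge rear top edge L-R",yaw(onz(T,f(272,131),173),onz(T,f(38,170),173)))
print("bridge right",yaw(onz(T,f(285,205),173),onz(T,f(272,131),173)))
print("base front",yaw(onz(T,f(314,380),10),onz(T,f(99,418),10)))
print("bridge scene far edge",yaw(onz(S,g(573,305),173),onz(S,g(727,198),173)))
print("base scene",yaw(onz(S,g(593,487),10),onz(S,g(738,376),10)))
cup=onz(T,f(191,324),75);print("cup",cup)
b=np.array([655.2,92,305]);print(yaw(cup,b))
R=np.array([[-1.,0,0],[0,1,0],[0,0,-1]])
print(bot.sense()["tcp_rot"].round(2))
p=[430,50,260]
for a in(R,np.diag([1.,-1,-1])): print(bot.solve_ik(p,a))
```

```text
bridge rear top edge L-R (array([687.3,  31.4, 173. ]), array([661.7, 162.8, 173. ]), np.float64(101.01), np.float64(133.8))
bridge right (array([644.5,  22.9, 173. ]), array([687.3,  31.4, 173. ]), np.float64(11.25), np.float64(43.6))
base front (array([570.,   6.,  10.]), array([542.4, 142.1,  10. ]), np.float64(101.46), np.float64(138.8))
bridge scene far edge (array([687.7,  30.3, 173. ]), array([665.9, 159.5, 173. ]), np.float64(99.57), np.float64(131.1))
base scene (array([728.9,  36.6,  10. ]), array([703.2, 170.6,  10. ]), np.float64(100.84), np.float64(136.4))
cup [592.86247798  80.69889907  75.        ]
(array([592.9,  80.7,  75. ]), array([655.2,  92. , 305. ]), np.float64(10.28), np.float64(238.6))
[[ 0.97  0.25 -0.  ]
 [ 0.25 -0.97  0.  ]
 [ 0.   -0.   -1.  ]]
[-8.19736396e+00  1.32681391e+00  9.98701961e+01 -2.54444375e-14
  7.88029900e+01 -9.81973640e+01]
[-8.19736396e+00  1.32681391e+00  9.98701961e+01 -2.54444375e-14
  7.88029900e+01  8.18026360e+01]
```

```bash
cat >> h.py <<'E'
A=np.array([655.2,92.0]);Y=np.radians(10.9)
ux=np.array([np.cos(Y),np.sin(Y)]);uy=np.array([-ux[1],ux[0]])
def st(x,y,z): return np.r_[A+x*ux+y*uy,z]
Rd=np.c_[np.r_[ux,0],np.r_[-uy,0],[0,0,-1.]]
E
python3 - <<'E'
from h import *
c=bot.get_calibration("wrist");s=bot.sense()
o=-c["R"].T@c["t"];print("cam in tool",s["tcp_rot"].T@(o-s["position"]), s["tcp_rot"].T@c["R"].T[:,2])
bot.gripper_to(0,20)
bot.move_pose(st(-200,0,200),Rd)
c=bot.get_calibration("wrist");im=bot.snapshot("wrist")
s=bot.sense();print(s["time"],s["position"],s["wrist_force"],s["finger_gap"],s["joint_pos"])
cv2.imwrite("pics/w1.png",im[:,:,::-1])
print(blobs(im,"blue")[1],blobs(im,"orange")[1],[proj(c,st(-153,0,69)),proj(c,st(-143,0,69)),proj(c,st(-63,0,75)),proj(c,st(0,0,305))])
import pickle;pickle.dump(c,open("w1.pkl","wb"))
E
```

```text
cam in tool [  75.40476259   -0.34623984 -143.1641278 ] [-2.95938145e-01 -9.91147733e-05  9.55207100e-01]
3.3083 [459.08248382  53.43512048 200.0242522 ] [ 0.03114578  0.6551646  -0.83764725] 0.10708982313839277 [-7.22426061e+00  7.16418602e+00  1.02153919e+02 -9.93049040e-03
  7.06711598e+01  7.19473537e+01]
[(401, [258, 133, 37, 14], [277.4, 139.9])] [(2536, [244, 0, 66, 59], [272.8, 22.8]), (120, [258, 55, 41, 11], [279.1, 61.4])] [array([278.27729844, 146.93171446]), array([278.2485453 , 134.38923332]), array([277.9889871 ,  24.63434186]), array([-8.15863040e+06, -1.55522872e+09])]
```

View pics/w1.png

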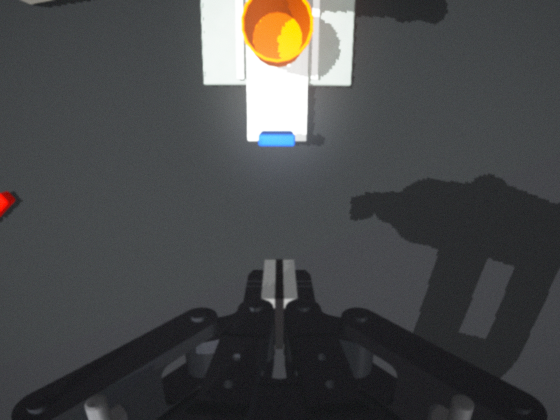

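The tab is at (277,140), with (278,141) predicted, so the pose is confirmed. The camera sits on the stand side of the tool, so I'll flip the tool and tilt it back before pushing.

```bash
cat >> h.py <<'E'
def Rp(deg):
    a=np.radians(deg); z=np.r_[np.sin(a)*ux,-np.cos(a)]; y=np.r_[uy,0]
    return np.c_[np.cross(y,z),y,z]
E
python3 - <<'E'
from h import *
R=Rp(18)
bot.move_pose(st(-190,0,150),R)
bot.move_straight(st(-190,0,46),feed=120)
print(bot.sense()["wrist_force"])
r=bot.move_straight(st(-80,0,46),feed=35,threshold=8)
s=bot.sense();p=s["position"][:2]-A
print(r,s["time"],"stand xy",p@ux,p@uy,s["position"][2],s["wrist_force"])
bot.sleep(.3);s=bot.sense();print(s["wrist_force"],(s["position"][:2]-A)@ux)
c=bot.get_calibration("top");im=bot.snapshot("top");cv2.imwrite("pics/t2.png",im[:,:,::-1])
E
```

```text
[-0.66802206  0.33131575  0.18912161]
True 9.4 stand xy -100.07528898823955 0.2956478770347708 45.21712496198382 [ 0.51254886 -0.4030737  -0.75454184]
[-0.1165792  -0.3436495   0.46586704] -100.83090868471305
```

Run:
```python
from h import *
r=bot.move_straight(st(-92,0,46),feed=10,threshold=8)
s=bot.sense();print(r,s["time"],(s["position"][:2]-A)@ux,s["wrist_force"])
bot.sleep(.2)
bot.move_straight(st(-150,0,46),feed=120)
bot.move_straight(st(-200,0,200),feed=200)
T=bot.get_calibration("top");im=bot.snapshot("top");cv2.imwrite("pics/t3.png",im[:,:,::-1])
print("pred tab top",proj(T,st(-85,0,69)),blobs(im,"blue",(225,145,280,245))[1])
print(bot.sense()["time"])
cv2.imwrite("pics/t3c.png",cv2.resize(im[130:260,180:320],None,fx=4,fy=4,interpolation=2)[:,:,::-1])
```

```text
True 10.2 -100.19248812969823 [ 0.25649133 -0.16754683 -0.01495034]
pred tab top [254.26308327 211.62957259] [(120, [236, 158, 13, 12], [242.2, 163.6]), (38, [250, 211, 9, 5], [254.1, 212.9])]
11.9667
```

View pics/t3c.png

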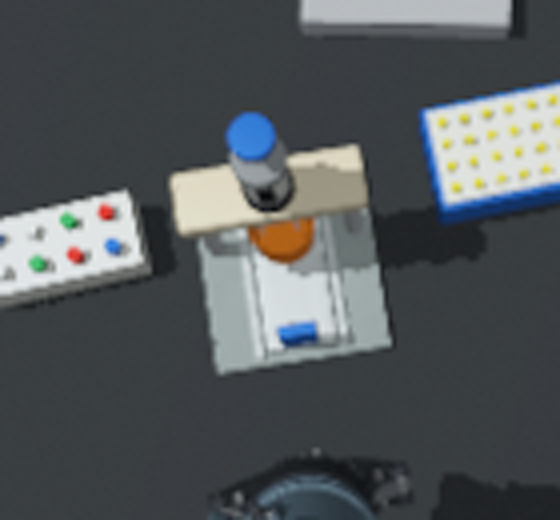

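Run:
```python
from h import *
R=Rp(0)
bot.move_pose(st(-120,0,345),R)
bot.move_straight(st(0,0,330),feed=150)
bot.move_straight(st(0,0,312),feed=60); bot.sleep(.3)
b=np.mean([bot.sense()["wrist_force"][2] for _ in range(1)]);print("base",b,bot.sense()["time"])
r=bot.move_straight(st(0,0,272),feed=10,threshold=7)
s=bot.sense();z=s["position"][2];print(r,s["time"],s["position"],s["wrist_force"][2]-b)
bot.sleep(.15);s=bot.sense();z=s["position"][2];print(z,s["wrist_force"]-[0,0,b],(s["position"][:2]-A))
z=min(z,305)
for i in range(30):
    z-=.5
    if z<271: break
    r=bot.move_straight(st(0,0,z),feed=8,threshold=5)
    bot.sleep(.04); s=bot.sense();f=s["wrist_force"][2]-b
    print(round(z,2),round(s["position"][2],2),round(f,2),r,round(s["time"],2))
    if f>12.6 or s["time"]>32: break
```

```text
base -0.6085250077014273 14.3917
True 16.825 [655.27402784  92.02224962 286.8452047 ] 6.096133133641034
287.28638437698646 [-1.0274937  -0.35862959  7.67177666] [0.05710364 0.01335176]
286.79 287.73 6.33 False 17.27
286.29 287.27 6.73 False 17.56
285.79 286.85 7.8 False 17.85
285.29 286.44 7.64 False 18.14
284.79 286.05 7.2 False 18.43
284.29 285.8 9.39 False 18.73
283.79 285.4 9.57 False 19.02
283.29 285.01 9.14 False 19.31
282.79 284.64 9.73 False 19.6
282.29 284.19 9.56 False 19.89
281.79 283.76 10.52 False 20.18
281.29 283.38 11.28 False 20.48
280.79 282.97 11.57 False 20.77
280.29 282.55 11.67 False 21.06
279.79 282.43 12.71 False 21.35
```

The last step moved only 0.12 mm for a 1 N rise, so the buffer has been reached. I'll check the tip while holding the plunger there.

Run:
```python
from h import *
b=-.61
for z in (279.3,278.8,278.3):
    if bot.sense()["wrist_force"][2]-b>14: break
    bot.move_straight(st(0,0,z),feed=8,threshold=5);bot.sleep(.04)
    s=bot.sense();print(z,s["position"][2],s["wrist_force"][2]-b,s["time"])
im=bot.snapshot("scene");cv2.imwrite("pics/s4.png",im[:,:,::-1])
T=bot.snapshot("top")
s0=cv2.imread("pics/scene0.png")[:,:,::-1].copy()
S=bot.get_calibration("scene");print("cup px",proj(S,st(0,0,40)),"tip hang",proj(S,st(0,0,110)),blobs(im,"yellow",(285,200,340,262),1)[1],blobs(s0,"yellow",(285,200,340,262),1)[1])
a=[cv2.resize(x[190:270,280:350],None,fx=5.5,fy=5.5,interpolation=2) for x in(s0,im)]
cv2.imwrite("pics/c4.png",np.hstack(a)[:,:,::-1])
```

```text
279.3 282.30099344946285 14.032176029003121 21.6417
cup px [314.15746044 244.61870744] tip hang [315.4911449  235.37744265] [(15, [310, 241, 5, 4], [311.7, 242.6])] []
```

View pics/c4.png

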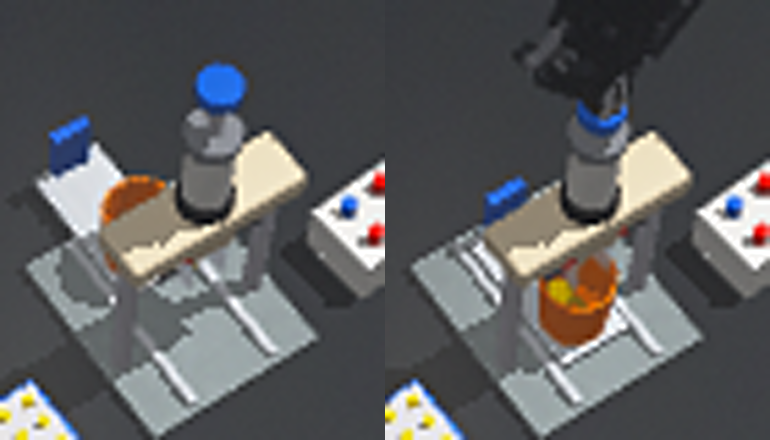

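The yellow tip now lies inside the cup at (312,243). I'll release the plunger and retreat.

Run:
```python
from h import *
bot.move_straight(st(0,0,315),feed=25)
bot.move_straight(st(0,0,345),feed=80)
bot.move_straight(st(-250,0,345),feed=180); bot.sleep(.3)
im=bot.snapshot("scene");t=bot.snapshot("top");s=bot.sense();print(s["time"],s["wrist_force"])
S=bot.get_calibration("scene")
T=bot.get_calibration("top");print("button pred",proj(S,st(0,0,305)),proj(T,st(0,0,305)))
print(blobs(im,"yellow",(285,200,340,262),1)[1],blobs(im,"blue",(280,190,335,265))[1],blobs(t,"blue",(225,145,280,245))[1])
cv2.imwrite("pics/c5.png",np.hstack([cv2.resize(im[190:270,280:350],None,fx=5.5,fy=5.5,interpolation=2),cv2.resize(t[140:220,210:280],None,fx=5.5,fy=5.5,interpolation=2)])[:,:,::-1])
```

```text
25.7833 [-0.13672598  0.3791281   0.78884741]
button pred [319.81172732 205.24549096] [242.67500146 163.22893485]
[(15, [310, 241, 5, 4], [311.7, 242.6])] [(69, [315, 201, 10, 10], [319.5, 205.6]), (40, [298, 222, 8, 9], [301.2, 225.7])] [(121, [236, 158, 13, 12], [242.3, 163.6]), (38, [250, 211, 9, 5], [254.1, 212.9])]
```

View pics/c5.png

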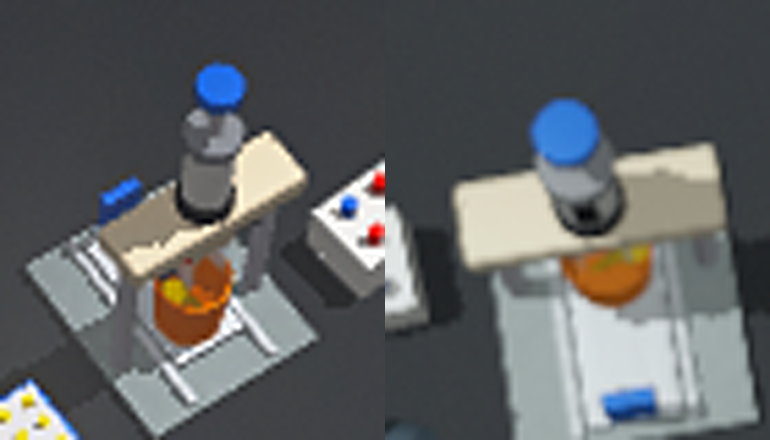

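```bash
python3 -c "
from cell import bot
bot.close_job(); print('done')"
```

```text
the job is handed in; nothing more can be done
done
```

I handed the job in after about 26 s of the 48 s allowed. By my checks everything met the task, but `bot.close_job()` gives no verdict.

- **Carrier:** I pushed the tab in with closed fingers until an 8 N threshold tripped. A second slow push stopped at the same place (within about 0.1 mm), with the fingertip 100 mm from the axis. That fits the 90 mm home position plus half the finger's width.
- **Plunger:** I pressed it down in 0.5 mm steps until the rubber buffer, about 23 mm below rest. The highest force I read between steps was about 14 N, against the 20 N limit.
- **Tip:** Pictures with the plunger held down and after release show it in the cup, at the same pixel in both, so it is at rest. It leans against the wall.
- **Plunger return:** The button is back on its starting pixels in both cameras, and the arm is clear of everything.
- **Bystanders:** The tools went nowhere near them, and the parts of the rack and tip box in the crops look unmoved. I did not measure any of the six separately.

No check failed. The only mismatch was the tab's top-view position, about 1 pixel (3 mm) from where I predicted. That coloured patch also takes in part of the tab's side face, so I relied on the two matching stops instead.

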